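# Make up the drilling pack and snap the toggle clamp shut

## Task

Make up the pack of three for drilling: lay the two loose round-ended plates that match the one already between the jig's pins flat on top of it, setting each down rather than dropping it, and then press the red-gripped clamp lever down over its high point until it snaps fully closed and holds the pack. Leave the plates that do not fit, the long one and the square-cornered one, and everything else on the bench where they are.

Things in the scene. Friction and masses are not known exactly. Their poses are not given: they have to be found in the camera images.
- jig: Drilling jig, fixed to the bench: blue base plate 250 x 110 x 12 mm. x runs lengthwise from the pin nest to the clamp and the lever's free end, y across, z up. Origin on the bench under its centre line, 75 mm from the nest's centre towards the clamp; the base reaches from x = -150 to +100 mm. The clamp stands on a riser at x = 2 to 98 mm, 64 mm wide; its side plates rise to 85 mm.
- nest (a point): Centre of the nest, on the base plate's upper face 12 mm above the bench; axes as the jig's. Four 10 mm bullet-nosed pins, 46 mm tall above this face (top 9 mm tapered to 4 mm), stand at x = +/-46, y = +/-24 mm from here, outside the plates' rounded ends: a matching plate, lying along x, has about 2.5 mm play each way. The sides between the pins are open. The full pack is 36 mm high.
- plate_base: Round-ended blanking plate (two straight sides, two half-round ends) 100 x 48 mm, already lying flat in the nest, its length along the jig's x: the pattern for the pack. 12 mm thick mild-steel plate, plain grey; origin at the centre of its underside, x along its length, z up through its thickness. 
- plate_a: Loose round-ended blanking plate 100 x 48 mm, about 0.4 kg, a small dark punch mark near either end, lying flat on the bench: same as the one in the nest. 12 mm thick mild-steel plate, plain grey; origin at the centre of its underside, x along its length, z up through its thickness. 
- plate_b: A second loose round-ended blanking plate 100 x 48 mm, about 0.4 kg, identical to plate_a. 12 mm thick mild-steel plate, plain grey; origin at the centre of its underside, x along its length, z up through its thickness. 
- plate_long: Wrong plate, does not go between the pins: round-ended but 124 x 48 mm. 12 mm thick mild-steel plate, plain grey; origin at the centre of its underside, x along its length, z up through its thickness. 
- plate_square: Wrong plate, does not go between the pins: 100 x 48 mm with square corners and four dark punch marks. 12 mm thick mild-steel plate, plain grey; origin at the centre of its underside, x along its length, z up through its thickness. 
- clamp_lever (a joint): Toggle-clamp lever angle, rad: 0 open, 1.158 closed on its stop. The lever's rise above level is 1.108 minus this: its free end is pressed down to close. Easy (1 to 4 N at the grip; stays where left) until about 0.93, where the sprung nose meets the full pack; then up to about 15 N, fading to nothing at the high point, 1.088; past it the lever snaps to 1.158 by itself. Let go before that, it springs back to about 0.93.
- lever_hinge (a point): Pivot axis of the lever, level and across the jig (along the jig's y), 47.5 mm above the bench, on the jig's centre line 151 mm from the nest's centre. Axes as the jig's.
- lever_grip (a point): Point on the centre line of the lever's red plastic grip, 100 mm from the pivot. The grip is a round bar 22 mm in diameter, from 63 to 139 mm from the pivot. x of this frame points along the lever to its free end, y along the pivot axis. Nothing stands above or beside the grip.
- nose: Black rubber nose (18 mm diameter) of the sprung spindle at the end of the clamp arm, 90 mm from the arm's pivot; origin at the centre of its face. Closing the lever swings it down onto the middle of the pack, pressing with some 25 N. With the lever below 0.06 rad, arm and nose stay over 55 mm (along the jig) from the nest's centre and reach 185 mm above the bench.
- valve_a: Dark engine valve standing on its head, 105 mm tall, head 35 mm across; bystander. Origin under its centre.
- valve_b: Bright engine valve standing on its head, 105 mm tall, head 35 mm across; bystander. Origin under its centre.
- oil_can: Dome-shaped pump oil can with a copper spout, 88 mm across, 174 mm tall; bystander. Origin under its centre.
- tape_roll: Roll of yellow masking tape lying flat, 96 mm across, 24 mm high; bystander. Origin under its centre.
- marker: Red and white felt marker lying on the bench, 133 mm long, 15 mm high; bystander. Origin under its middle, x along it.
- valve_spring: Standing steel coil spring, 29 mm across, 45 mm tall; bystander. Origin under its centre.
- lap_stick: Valve lapping stick of wood with rubber cups, lying, 196 mm long, 28 mm high; bystander. Origin under its middle, x along it.
- tappet: Bright steel bucket tappet (plain cylinder) standing on the bench, 32 mm across, 26 mm tall; bystander. Origin under its centre.
- spanner: Steel spanner lying flat, 170 mm long; bystander. x along it.
Not all that is in view belongs to the job. Leave any green or orange look-alike of the plate_a alone.

How it is judged:
On the way, in this order (a step that is already met when the one before it is completed fails the run):
1. both matching plates lie flat on the first one between the pins, let go, with the clamp still open (horizontal distance between each of plate_base, plate_a, plate_b and nest below 0.005 m and z of plate_base in the frame of nest between -0.003 and 0.003 m and angle between each of plate_base, plate_a, plate_b's own z axis and vertical below 0.06 rad and angle between the x axis of each of plate_base, plate_a, plate_b and the x axis of jig, either way round below 0.12 rad and z of plate_a in the frame of nest between 0.009 and 0.0275 m and z of plate_b in the frame of nest between 0.009 and 0.0275 m and contact force between the fingers and plate_base below 0.3 N and contact force between the fingers and plate_a below 0.3 N and contact force between the fingers and plate_b below 0.3 N and linear speed of each of plate_base, plate_a, plate_b below 0.02 m/s and value of joint clamp_lever below 0.8 rad), for 0.2 s.
2. the lever is over its high point and closed on the pack (value of joint clamp_lever above 1.13 rad), for 0.2 s.
At the end, for the whole second after the job is handed in: All three round-ended plates lie flat (within 0.06 rad) on one another in the nest, each within 5 mm of its centre and 0.12 rad of its direction, at rest; the lever is closed beyond 1.13 rad and the nose presses on the pack with more than 12 N (horizontal distance between each of plate_base, plate_a, plate_b and nest below 0.005 m and z of plate_base in the frame of nest between -0.003 and 0.003 m and angle between each of plate_base, plate_a, plate_b's own z axis and vertical below 0.06 rad and angle between the x axis of each of plate_base, plate_a, plate_b and the x axis of jig, either way round below 0.12 rad and z of plate_a in the frame of nest between 0.009 and 0.0275 m and z of plate_b in the frame of nest between 0.009 and 0.0275 m and linear speed of each of plate_base, plate_a, plate_b below 0.02 m/s and value of joint clamp_lever above 1.13 rad and contact force between nose and anything else above 12 N); the robot touches nothing.
It fails at once if a plate that does not fit is moved more than 30 mm (distance of any of plate_long, plate_square from where it was at the start of the episode above 0.03 m or angle between any of plate_long, plate_square's own z axis and vertical above 0.5 rad).
It fails at once if another thing on the bench is moved more than 30 mm or tipped over (distance of any of valve_a, valve_b, oil_can, tape_roll, marker, valve_spring, lap_stick, spanner, tappet from where it was at the start of the episode above 0.03 m or angle between any of valve_a, valve_b, oil_can, tape_roll, marker, valve_spring, lap_stick, spanner, tappet's own z axis and vertical above 0.5 rad).
It fails at once if a plate is dropped into the nest (faster than 0.6 m/s there) ((linear speed of plate_a above 0.6 m/s and horizontal distance between plate_a and nest below 0.03 m) or (linear speed of plate_b above 0.6 m/s and horizontal distance between plate_b and nest below 0.03 m)).
It also fails if it takes over 70 s, if anything falls off the work surface, if the arm or the gripper's body presses on something with over 40 N, if the wrist force passes 120 N, or if a joint passes its speed limit or range.

## Robot

A 6-joint arm with a two-finger parallel gripper is mounted at the origin on the work surface. World frame = base frame: x ahead of the robot, y to its left, z up, the work surface at z = 0. Lengths are in m, angles in rad, forces in N, time in s.
With the tool pointing down it reaches from about 0.325 to 0.775 m from the base axis. Payload 5.5 kg.
Tool frame: the origin (TCP) lies between the finger pads; the fingertips stand 8 mm ahead of it and the grasp point (between the pads) lies 11 mm behind it (tcp_to_tips is the distance from the TCP to the fingertips, in m); z points along the fingers, y is the direction in which the jaws open and shut (so a half turn about z gives the same grasp; the last joint's range is limited). The gripper opens to 88 mm and grips with 3 to 60 N. Pads are 20 mm wide; open, the fingers measure 115 mm over their backs; the gripper's body (75 mm by 178 mm) begins 61 mm behind the grasp point.
Start: joints at [1.242, 0.091, 1.231, -0, 1.82, -0.057], TCP at [0.161, 0.578, 0.231] pointing down, gripper open.
Joint ranges: [-2.87, 2.87], [-0.86, 2.18], [0.17, 2.46], [-1.51, 4.65], [0.06, 2.69], [-2.65, 2.65]. Speed limits (rad/s): [2.57, 2.57, 3.01, 3.14, 3.14, 3.14].

## Interface

Orientations are given as a unit quaternion [w, x, y, z].
In Python, from bench import * gives the robot as it stands. Calls block until the motion is done:
- move_to(position, orientation): joint-space move of the TCP to a pose.
- move_l(position, speed=0.15, orientation=None): straight line of the TCP; orientation=None keeps the orientation; speed is the mean speed in m/s.
- movej(angles): joint-space move.
- gripper_open() and close(): open the fingers fully, or close them until they stop; the grip force is fixed at half the most.
- hold(seconds).
- inverse_kinematics(position, orientation): joint angles nearest the present ones, or None.
- state(): the state.
- get_image(name): name is "scene" or "top" or "wrist"; returns a dict with "frame" (480x640x3 uint8, blue, green, red), "depth" (480x640 float32, m along the optical axis (not along the pixel's ray), 0 where there is no reading), "camera_matrix" (3x3 intrinsics, pixels), "view" (4x4, takes a point from world to camera coordinates). Camera axes: x right, y up, looking along -z (the intrinsics and any distortion apply to the point x, -y, -z); pixel columns grow to the right and rows downward; lengths in m; the calibration is good to about 2 mm. A picture is of the moment at which its call begins.
A pose or a line that the arm cannot do raises IKError and nothing moves.
- job_done(): hands the job in, once; it reports no verdict.
The state is a dict: "time": time; "joint_pos": joint angles; "dq": joint speeds; "joint_torque": joint torques, N m; "ee_pos": TCP position; "ee_rot": TCP orientation; "ft_force": force on the tool from outside, world axes, zero at the start; "moment": the same for the moment, N m; "finger_gap": finger opening in m.
Only numpy, scipy, OpenCV 4.12 (cv2) and the standard library are available. Lean on these libraries where they do the work, as an engineer would, in place of code of your own. Each camera call takes 0.05 s, during which the arm holds its last target. There are 200 camera calls.

## Working session

There is one attempt and no reset: what is moved stays moved. The work goes in short steps, each a Python script; the robot and the scene stay as the last script left them, time stands still between calls to the robot, and variables do not carry over. Pictures are saved under pics/ and viewed, about 8 in all and at most 12, crops included, and the job is handed in when it is done.

```bash
ls; mkdir -p pics; cat > h.py <<'E'
import numpy as np, cv2
from bench import *
def proj(im,P):
    P=np.atleast_2d(P); V=im["view"]; c=(V[:3,:3]@P.T).T+V[:3,3]
    c=c*[1,-1,-1]; K=im["camera_matrix"]; q=(K@c.T).T
    return q[:,:2]/q[:,2:]
def ray(im,uv,z):
    uv=np.atleast_2d(uv).astype(float); K=im["camera_matrix"]; V=im["view"]
    d=np.c_[uv,np.ones(len(uv))]@np.linalg.inv(K).T*[1,-1,-1]
    R=V[:3,:3]; o=-R.T@V[:3,3]; d=d@R
    return o+d*((z-o[2])/d[:,2])[:,None]
def cloud(im):
    d=im["depth"]; v,u=np.indices(d.shape); K=im["camera_matrix"]
    p=np.stack([u,v,np.ones_like(u)],-1)@np.linalg.inv(K).T*d[...,None]*[1,-1,-1]
    V=im["view"]; return (p-V[:3,3])@V[:3,:3]
E
python3 - <<'E'
from h import *
for n in("top","scene"):
    im=get_image(n); cv2.imwrite(f"pics/{n}0.png",im["frame"]); np.savez(f"pics/{n}0.npz",**im)
    V=im["view"]; print(n,-V[:3,:3].T@V[:3,3],im["camera_matrix"].tolist(),[k for k in im])
print(state())
E
```

```text
pics
top [ 0.41121392 -0.02531657  1.66191483] [[575.8872881234703, 0.0, 314.26406004597607], [0.0, 575.8872881234703, 228.87483441362383], [0.0, 0.0, 1.0]] ['frame', 'depth', 'camera_matrix', 'view']
scene [ 1.1646801  -0.44495814  1.05782375] [[505.39515766071946, 0.0, 321.96081834404345], [0.0, 505.39515766071946, 239.65838970616363], [0.0, 0.0, 1.0]] ['frame', 'depth', 'camera_matrix', 'view']
{'time': 0.1, 'joint_pos': array([ 1.24230184e+00,  9.17781920e-02,  1.23178503e+00, -3.69072444e-05,
        1.81980264e+00, -5.66789722e-02]), 'dq': array([-0.00239969, -0.0028467 , -0.00078957, -0.00097836,  0.00279108,
       -0.00028611]), 'joint_torque': array([ 2.27613658e-03, -4.47857773e+01, -4.07571673e+01,  7.00129056e-02,
        2.84970633e-02, -1.27704025e-04]), 'ee_pos': array([0.16100529, 0.57772278, 0.22961211]), 'ee_rot': array([-1.52136952e-04,  1.35494191e-01,  9.90777744e-01, -8.73637242e-04]), 'ft_force': array([-0.04747956,  0.14680849, -0.30343608]), 'moment': array([ 0.00360825, -0.04712275, -0.01132107]), 'finger_gap': 0.08803214776642382}
```

View pics/top0.png

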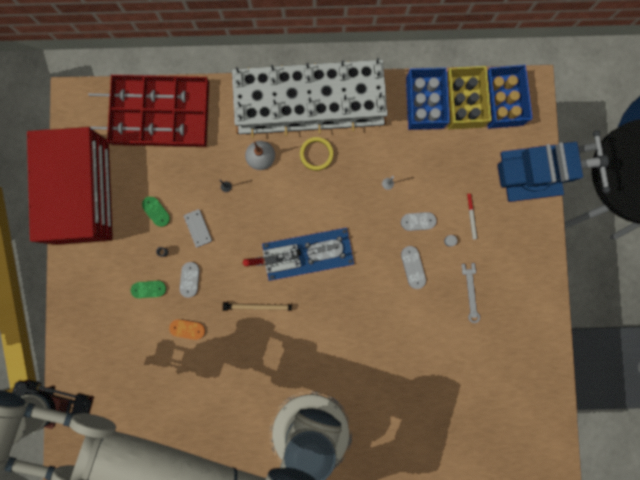

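View pics/scene0.png

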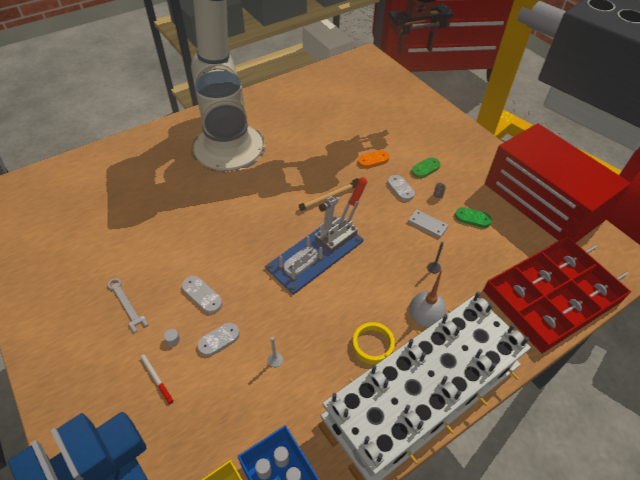

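Top view, where up is +x and left is +y: the nest is near (325,248), with the lever pointing left to (250,262). The round-ended grey plates are at (190,279), (419,221) and (414,267), and the square one is at (198,228). I'll measure them all now.

```bash
cat > m.py <<'E'
from h import *
def comps(im,mask,z,amin=60):
    n,l,s,c=cv2.connectedComponentsWithStats(mask.astype(np.uint8))
    for i in range(1,n):
        if s[i,4]<amin: continue
        cs,_=cv2.findContours((l==i).astype(np.uint8),cv2.RETR_EXTERNAL,cv2.CHAIN_APPROX_NONE)
        v,u=np.nonzero(l==i); p=ray(im,np.c_[u,v],z)[:,:2]
        r=cv2.minAreaRect((p*1000).astype(np.float32))
        C=np.cov(p.T); w,E=np.linalg.eigh(C)
        yield c[i],s[i,4],p.mean(0),np.array(r[0])/1000,sorted(r[1]),np.degrees(np.arctan2(E[1,1],E[0,1])),4*np.sqrt(w[::-1])
E
python3 - <<'E'
from m import *
for n in("top","scene"):
    im=dict(np.load(f"pics/{n}0.npz")); hsv=cv2.cvtColor(im["frame"],cv2.COLOR_BGR2HSV)
    X=cloud(im); ok=(X[...,0]>.15)&(X[...,0]<.8)&(abs(X[...,1])<.6)
    m=ok&(hsv[...,1]<60)&(hsv[...,2]>80)
    print(n,"grey")
    for a in comps(im,m,.012,60 if n=="top" else 100):
        print(*[np.round(t,3) for t in a], "z",round(float(np.median(X[int(a[0][1]),int(a[0][0]),2])),3))
    m=ok&(hsv[...,0]>100)&(hsv[...,0]<130)&(hsv[...,1]>110)
    print("blue")
    for a in comps(im,cv2.morphologyEx(m.astype(np.uint8),cv2.MORPH_CLOSE,np.ones((9,9))),.012,300): print(*[np.round(t,3) for t in a])
    m=(X[...,0]>.1)&(abs(X[...,1])<.4)&((hsv[...,0]<8)|(hsv[...,0]>172))&(hsv[...,1]>150)
    print("red")
    for a in comps(im,m&(X[...,0]<.7),.15,20): print(*[np.round(t,3) for t in a], X[int(a[0][1]),int(a[0][0])].round(3))
    # jig depth pins
    for zz in ((.05,.065),): 
        q=X[(X[...,2]>zz[0])&(X[...,2]<zz[1])&(abs(X[...,0]-.37)<.1)&(X[...,1]<.0)&(X[...,1]>-.15)]; print(len(q))
    f=im["frame"]
    if n=="top":
        t=cv2.resize(f[215:295,150:440],None,fx=2.75,fy=2.75,interpolation=3)
        s=dict(np.load("pics/scene0.npz"))["frame"]; s=cv2.resize(s[170:300,250:410],None,fx=2.75,fy=2.75,interpolation=3)
        o=np.zeros((t.shape[0]+s.shape[0],t.shape[1],3),np.uint8); o[:t.shape[0]]=t; o[t.shape[0]:,:s.shape[1]]=s
        cv2.imwrite("pics/crop.png",o)
E
```

```text
top grey
[ 94.8   183.267] 135 [0.723 0.609] [0.722 0.609] [  6.607 221.004] -177.019 [0.265 0.007] z 0.14
[257.659 159.192] 370 [0.781 0.135] [0.782 0.135] [59.269 72.922] 85.797 [0.079 0.058] z 0.053
[387.69  182.876] 113 [ 0.702 -0.241] [ 0.703 -0.241] [31.896 38.38 ] 141.083 [0.04  0.032] z 0.023
[197.341 227.826] 628 [0.585 0.312] [0.585 0.312] [ 51.145 102.545] -158.641 [0.118 0.059] z 0.009
[472.597 224.109] 129 [ 0.575 -0.481] [ 0.575 -0.481] [12.768 82.205] -175.501 [0.097 0.015] z 0.011
[418.151 220.98 ] 556 [ 0.588 -0.325] [ 0.588 -0.325] [ 50.181 101.835] 93.534 [0.109 0.055] z 0.006
[306.698 234.615] 96 [ 0.557 -0.003] [ 0.557 -0.002] [  4.615 236.346] 99.268 [0.287 0.004] z 0.004
[450.474 240.181] 116 [ 0.53  -0.415] [ 0.53  -0.415] [30.651 34.996] 100.795 [0.038 0.032] z 0.024
[324.875 249.821] 631 [ 0.512 -0.054] [ 0.512 -0.053] [ 58.575 104.385] 100.111 [0.117 0.06 ] z 0.028
[285.236 260.076] 787 [0.485 0.06 ] [ 0.502 -0.004] [110.048 252.319] 81.407 [0.192 0.1  ] z 0.032
[413.079 267.015] 732 [ 0.456 -0.305] [ 0.456 -0.305] [ 52.415 124.838] -166.819 [0.134 0.058] z
[... 1911 characters left out ...]
38.889] 830 [ 0.59  -0.326] [ 0.59  -0.325] [53.815 99.028] 94.423 [0.105 0.059] z 0.014
[171.259 336.782] 197 [ 0.527 -0.413] [ 0.527 -0.412] [29.955 43.076] 173.704 [0.046 0.032] z 0.027
[274.51  356.779] 204 [ 0.699 -0.241] [ 0.688 -0.232] [31.358 70.962] 156.403 [0.069 0.03 ] z 0.027
[150.585 369.409] 164 [ 0.576 -0.482] [ 0.575 -0.482] [10.1   82.829] -175.589 [0.094 0.012] z 0.011
blue
[309.943 261.671] 1178 [ 0.521 -0.031] [ 0.503 -0.004] [105.305 244.461] 89.585 [0.266 0.145]
[124.466 444.633] 1765 [ 0.698 -0.585] [ 0.708 -0.584] [ 60.708 149.717] -178.915 [0.149 0.061]
red
[357.779 190.396] 217 [0.486 0.134] [0.486 0.133] [ 21.147 101.697] 125.438 [0.111 0.023] [0.48  0.136 0.145]
0
```

View pics/crop.png

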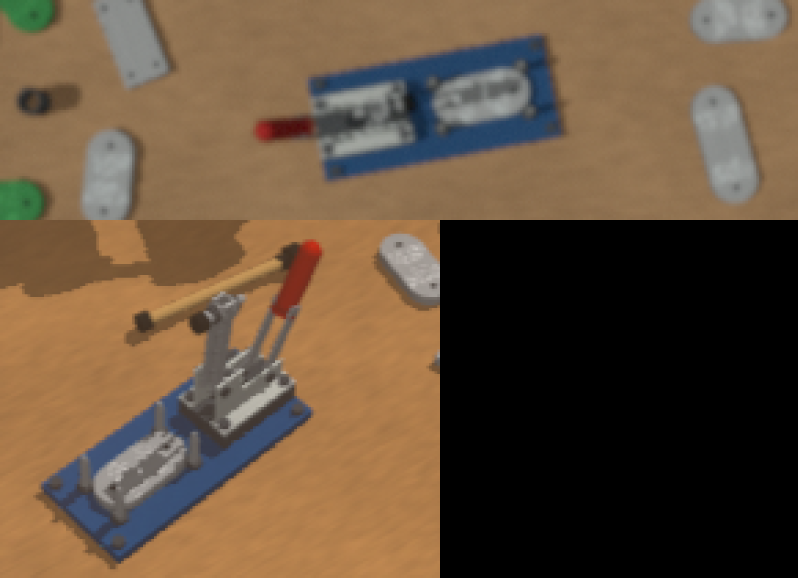

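Matching plates, from both views: A at (0.589,-0.325), long axis about 94°. B at (0.438,0.335), long axis about 172°. The 124 mm round-ended plate at (0.457,-0.305) is the wrong one. Jig x points at about 100° and the nest is near (0.512,-0.054). Next I'll refine with the wrist camera, keeping the hand in the same relative pose so calibration bias cancels.

```bash
cat >> m.py <<'E'
def q(deg): t=np.radians(deg)/2; return [0,np.cos(t),np.sin(t),0]
E
python3 - <<'E'
from m import *
for n,p,d in(("B",(.437,.335),172),("N",(.512,-.054),100)):
    move_to([*p,.27],q(d)); hold(.2); im=get_image("wrist"); np.savez(f"pics/w{n}.npz",**im); cv2.imwrite(f"pics/w{n}.png",im["frame"])
    s=state(); V=im["view"]; print(n,s["time"],s["ee_pos"],s["ee_rot"],"cam",-V[:3,:3].T@V[:3,3], "px",proj(im,[*p,.012]))
a=np.hstack([cv2.resize(cv2.imread(f"pics/w{n}.png"),(400,300)) for n in"BN"]); cv2.imwrite("pics/wBN.png",a)
E
```

```text
B 1.7333 [0.43651663 0.33571002 0.26984904] [-1.03741928e-04  6.90648203e-02  9.97612168e-01 -3.51227241e-05] cam [0.35779785 0.3455976  0.4224912 ] px [[313.55446258 202.37203935]]
N 3.45 [ 0.51213272 -0.05319811  0.26998349] [-1.94732923e-05  6.42158821e-01  7.66571620e-01  2.73231679e-05] cam [0.49822384 0.02397709 0.42266325] px [[312.81434651 201.7634734 ]]
```

View pics/wBN.png

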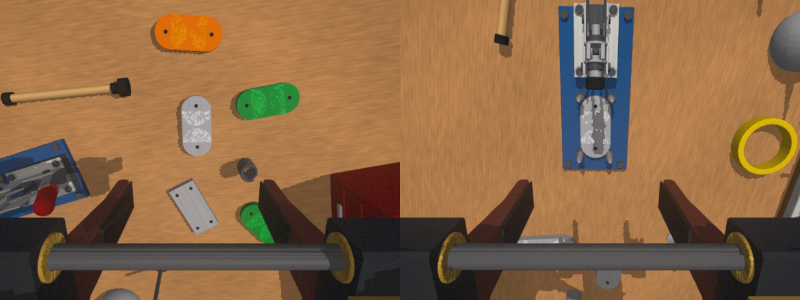

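In the left half (B view), the plate is at (196,125) in the 400-px panel. In the right half (nest view), the base plate is at (595,127), between four pins, with the clamp above it. Measuring both.

```bash
python3 - <<'E'
from m import *
def plate(im,guess,z,pad=.075):
    hsv=cv2.cvtColor(im["frame"],cv2.COLOR_BGR2HSV)
    m=(hsv[...,1]<60)&(hsv[...,2]>70); v,u=np.indices(m.shape)
    P=ray(im,np.c_[u.ravel(),v.ravel()],z)[:,:2].reshape(*m.shape,2)
    m&=np.linalg.norm(P-guess,axis=-1)<pad
    m=cv2.morphologyEx(m.astype(np.uint8),cv2.MORPH_OPEN,np.ones((3,3)))
    return list(comps(im,m,z,800))
B=dict(np.load("pics/wB.npz")); N=dict(np.load("pics/wN.npz"))
print(B["camera_matrix"][0,0],N["camera_matrix"])
for a in plate(B,(.437,.335),.012): print("B",*[np.round(t,4) for t in a])
for a in plate(N,(.512,-.054),.024): print("N",*[np.round(t,4) for t in a])
hsv=cv2.cvtColor(N["frame"],cv2.COLOR_BGR2HSV); m=((hsv[...,0]>100)&(hsv[...,0]<130)&(hsv[...,1]>110)).astype(np.uint8)
m[300:]=0; n,l,s,c=cv2.connectedComponentsWithStats(m); i=[k for k in range(1,n) if s[k,4]>100]; print(s[i])
v,u=np.nonzero(np.isin(l,i)&(np.abs(np.indices(l.shape)[1]-315)<80)); p=ray(N,np.c_[u,v],.012)[:,:2]
r=cv2.minAreaRect((p*1000).astype(np.float32)); print("blue",r)
# nest via sides: in a jig-aligned frame
for th in np.radians([98,99,100,101,102]):
    e=np.array([np.cos(th),np.sin(th)]);f=np.array([-e[1],e[0]]); a=p@e;b=p@f
    w=[np.ptp(np.percentile(b[(a>x)&(a<x+.01)],[1,99])) for x in np.arange(a.min()+.01,a.max()-.02,.01)]
    mid=[[x,b[(a>x)&(a<x+.01)].min(),b[(a>x)&(a<x+.01)].max()] for x in np.arange(a.min()+.005,a.max()-.02,.01)]
    mid=np.array(mid); print(np.degrees(th),a.min(),a.max(),"slopes",np.polyfit(mid[:,0],mid[:,1],1)[0],np.polyfit(mid[:,0],mid[:,2],1)[0],"nest",(a.min()+.075)*e+mid[:8,1:].mean()*f, "wid",np.mean(mid[:8,2]-mid[:8,1]))
v,u=np.indices(m.shape)
t=np.hstack([cv2.resize(im["frame"][y:y+170,230:400],(400,400),interpolation=2) for im,y in((B,120),(N,110))]); cv2.imwrite("pics/wz.png",t)
E
```

```text
408.73087236792816 [[408.73087237   0.         313.24212288]
 [  0.         408.73087237 243.78641332]
 [  0.           0.           1.        ]]
B [314.1076 200.4491] 4044 [0.4356 0.3358] [0.4373 0.3352] [47.2819 99.0938] 173.6714 [0.1053 0.0523]
N [311.2008 204.7082] 4956 [ 0.5107 -0.0555] [ 0.5112 -0.0569] [ 61.2891 113.2226] 103.6911 [0.1205 0.06  ]
[[  254    10   120   261 13063]
 [  289   249    43    21   648]]
blue ((502.4930725097656, -4.9500579833984375), (108.06222534179688, 246.9479522705078), 9.419322967529297)
98.0 -0.19956073689545376 0.049475175447565786 slopes 0.024275195247466363 0.026753752016954954 nest [ 0.51159915 -0.0538843 ] wid 0.10716016167422113
99.0 -0.20734794767391657 0.03992218060301549 slopes 0.006455359652135681 0.009393343205764997 nest [ 0.51087892 -0.05308241] wid 0.10713293910060817
100.0 -0.2159717962269136 0.03168746988803591 slopes -0.010867230704445067 -0.008029490037038334 nest [ 0.51032475 -0.05316249] wid 0.10721696210165513
101.0 -0.22541658322238226 0.0239159388902929 slopes -0.02807928362918726 -0.025418329609873634 nest [ 0.5099554 -0.0541066] wid 0.10738717124192323
102.0 -0.23483593467820593 0.016194130790763747 slopes -0.04551738568588504 -0.04298357519131997 nest [ 0.50955128 -0.0550983 ] wid 0.10750883967258808
```

View pics/wz.png

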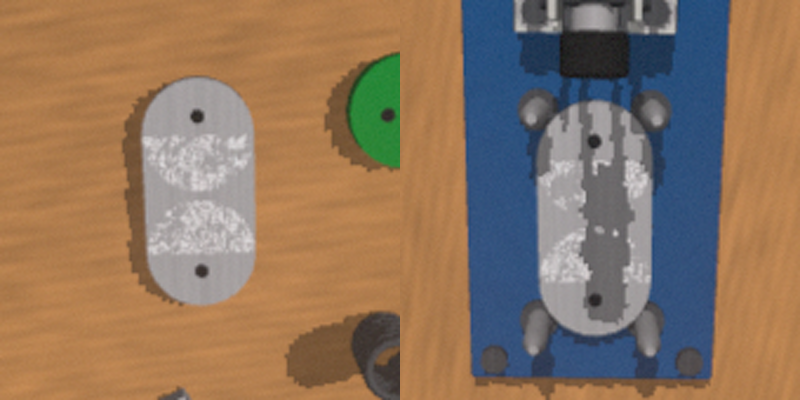

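Jig yaw comes out at 99.4° and the nest at (0.5107,-0.0541); the blue rectangle measures 247x108 mm, close to the 250x110 given. Next: fix B from its punch marks, grasp it and carry it above the nest.

```bash
cat >> m.py <<'E'
def marks(im,guess,z,rad=.047):
    g=cv2.cvtColor(im["frame"],cv2.COLOR_BGR2GRAY); v,u=np.indices(g.shape)
    P=ray(im,np.c_[u.ravel(),v.ravel()],z)[:,:2].reshape(*g.shape,2); d=np.linalg.norm(P-guess,axis=-1)
    m=((g<70)&(d<rad)&(d>.02)).astype(np.uint8); n,l,s,c=cv2.connectedComponentsWithStats(m)
    c=[np.average(np.argwhere(l==i),axis=0,weights=100.-g[l==i])[::-1] for i in range(1,n) if 8<s[i,4]<90]
    p=ray(im,np.array(c),z)[:,:2]; 
    i,j=np.unravel_index(np.argmax(np.linalg.norm(p[:,None]-p[None],axis=-1)),(len(p),)*2)
    e=p[i]-p[j]; print("marks",len(p),"spacing",np.linalg.norm(e)); return (p[i]+p[j])/2,np.degrees(np.arctan2(e[1],e[0]))%180
NEST=np.array([.5107,-.0541]); TH=99.42
def pick(c,th):
    gripper_open(); move_to([*c,.15],q(th)); move_l([*c,.04],.2); move_l([*c,.0105],.06); close(); hold(.2)
    print("gap",state()["finger_gap"]); move_l([*c,.27],.25); s=state(); print("lift",s["time"],s["finger_gap"],s["ft_force"])
def lower(zb):
    f0=state()["ft_force"]; z1=zb+.0105
    for z in list(np.arange(.075,z1+.002,-.004))+list(np.arange(z1+.002,z1-.0035,-.0005)):
        move_l([*NEST,z],.06); s=state(); f=s["ft_force"]-f0; print(round(z,4),f.round(1),end="; ")
        if np.linalg.norm(f)>6: print("contact"); break
    return z
E
python3 - <<'E'
from m import *
B=dict(np.load("pics/wB.npz")); N=dict(np.load("pics/wN.npz"))
print(marks(N,NEST,.024))
c,th=marks(B,(.437,.335),.012); print(c,th)
assert np.hypot(*(c-[.437,.3355]))<.004 and abs(th-172.5)<3
pick(c,th)
move_to([*NEST,.27],q(TH)); print(state()["ee_pos"],state()["time"])
im=get_image("wrist"); cv2.imwrite("pics/held.png",im["frame"])
E
```

```text
marks 2 spacing 0.06744374587019628
(array([ 0.51138195, -0.05433099]), np.float64(100.5374819931496))
marks 2 spacing 0.06781201973084142
[0.4374458  0.33578052] 174.08381061249747
gap 0.0475975348411393
lift 8.6333 0.04761866169938045 [-0.43943722 -0.05905436 -3.58987767]
[ 0.5107937  -0.05317907  0.2699177 ] 10.1083
```

View pics/held.png

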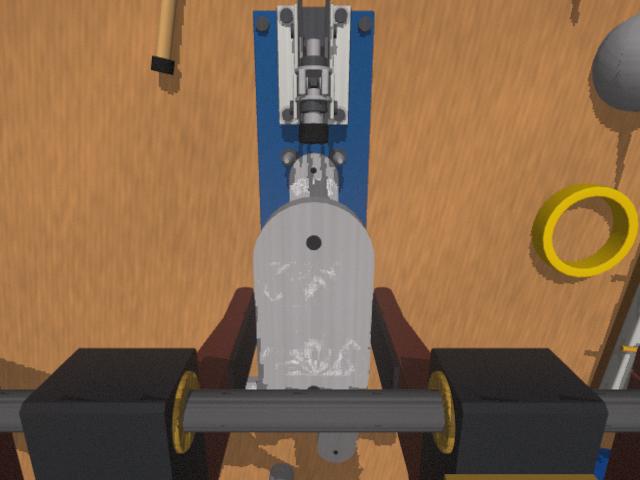

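B is held straight, with its front mark at (314,242) in line with the jig and the nest below. Lowering it now with force checks.

```bash
python3 - <<'E'
from m import *
move_l([*NEST,.08],.15); hold(.3); print(state()["ee_pos"],state()["ft_force"])
z=lower(.024); s=state(); print(s["ee_pos"],s["time"])
E
```

```text
[ 0.51091603 -0.05413959  0.08043199] [ 0.43968888  0.51364434 -4.19161714]
0.075 [-0.1 -0.9 -0.5]; 0.071 [-0.6 -1.1  0.3]; 0.067 [-1.7 -1.4 -0.2]; 0.063 [-0.6 -0.4  0. ]; 0.059 [ 0.1 -0.2 -0.2]; 0.055 [-0.6 -0.7  0.1]; 0.051 [-0.6  0.1 -0.1]; 0.047 [-1.1 -0.5  0.1]; 0.043 [-0.7 -0.4  0.3]; 0.039 [ 0.1 -0.3 -0.2]; 0.0365 [-0.3 -0.4 -0.5]; 0.036 [-0.2 -0.   0.1]; 0.0355 [ 0.6 -0.4 -0.4]; 0.035 [-1.4  0.1  0.2]; 0.0345 [ 0.8 -0.9  0. ]; 0.034 [-2.8  0.3  4.9]; 0.0335 [-4.2 -0.1  9.1]; contact
[ 0.51081686 -0.05412687  0.03455241] 16.125
```

It went in with no contact until the expected height. Releasing, then measuring A from the same hand-relative view and picking it.

```bash
python3 - <<'E'
from m import *
gripper_open(); hold(.2); move_l([*NEST,.27],.25)
im=get_image("wrist"); cv2.imwrite("pics/n2.png",im["frame"]); print("B in nest",marks(im,NEST,.036))
g=np.array([.589,-.325]); move_to([*g,.27],q(94)); hold(.3)
im=get_image("wrist"); cv2.imwrite("pics/wA.png",im["frame"]); c,th=marks(im,g,.012); print(c,th,state()["time"])
assert np.hypot(*(c-g))<.005 and abs(th-94)<3.5
pick(c,th); move_to([*NEST,.27],q(TH)); hold(.2)
im=get_image("wrist"); cv2.imwrite("pics/held2.png",im["frame"]); print(state()["time"])
cv2.imwrite("pics/both.png",np.hstack([cv2.imread("pics/n2.png")[:,160:560],cv2.imread("pics/held2.png")[:,160:560]]))
E
```

```text
marks 3 spacing 0.07352052496806
B in nest (array([ 0.49915739, -0.05579882]), np.float64(118.10344468315586))
marks 2 spacing 0.06780856890753818
[ 0.58850075 -0.32616573] 92.77684357699225 19.7
gap 0.04782683020994933
lift 23.9 0.04766500970594365 [-0.43348048  0.906496   -4.23547883]
25.2417
```

View pics/both.png

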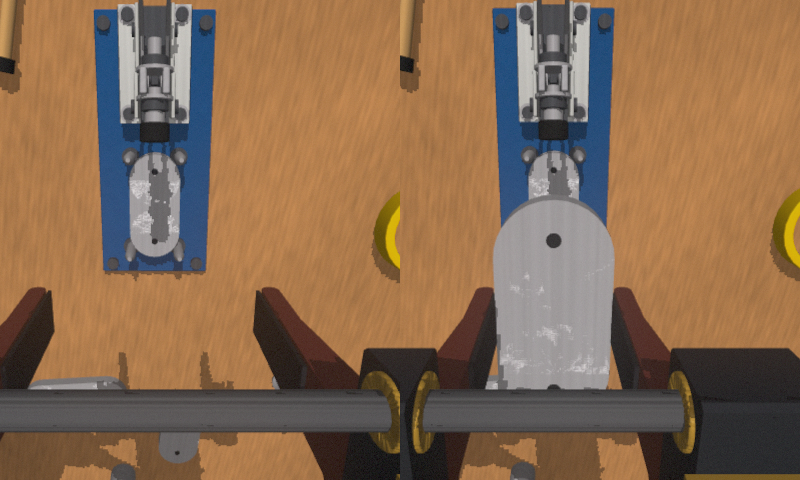

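The left half shows B seated flat between the pins; the third "mark" was only a shadow blob. The right half shows A held straight, with its front mark at (553,241). Lowering A.

```bash
python3 - <<'E'
from m import *
move_l([*NEST,.08],.15); hold(.3)
z=lower(.036); s=state(); print(s["ee_pos"],s["time"])
gripper_open(); hold(.2); move_l([*NEST,.27],.25); hold(.3)
im=get_image("wrist"); cv2.imwrite("pics/n3.png",im["frame"])
X=cloud(im); e=np.array([np.cos(np.radians(TH)),np.sin(np.radians(TH))]); f=np.array([-e[1],e[0]])
d=X[...,:2]-NEST; k=(abs(d@e)<.035)&(abs(d@f)<.018)&(X[...,2]<.08); P=X[k]
A=np.linalg.lstsq(np.c_[P[:,:2]-NEST,np.ones(len(P))],P[:,2],rcond=None)[0]; print("top plane slope,z",A,state()["time"])
a=im["frame"][110:290,210:420]; b=get_image("scene")["frame"][170:300,250:410]
cv2.imwrite("pics/z3.png",np.hstack([cv2.resize(a,(400,343)),cv2.resize(b,(400,343))]))
E
```

```text
0.075 [-0.3  0.2  0.6]; 0.071 [ 0.2 -0.9  1. ]; 0.067 [-0.   0.1 -0.5]; 0.063 [-0.4  0.8  0.3]; 0.059 [-0.3 -0.1 -0.1]; 0.055 [-0.3 -0.2  0.3]; 0.051 [-0.1 -0.9 -0.2]; 0.0485 [-0.1 -0.3  0.2]; 0.048 [-0.8  0.9  0.2]; 0.0475 [0.7 1.9 0.3]; 0.047 [-0.6  0.2  0.9]; 0.0465 [-0.6 -0.4  0.7]; 0.046 [-2.1  0.7  4.1]; 0.0455 [-4.8  0.1  9.7]; contact
[ 0.51073805 -0.05411827  0.04646878] 30.4583
top plane slope,z [0.00364752 0.00053272 0.04655705] 32.8417
```

View pics/z3.png

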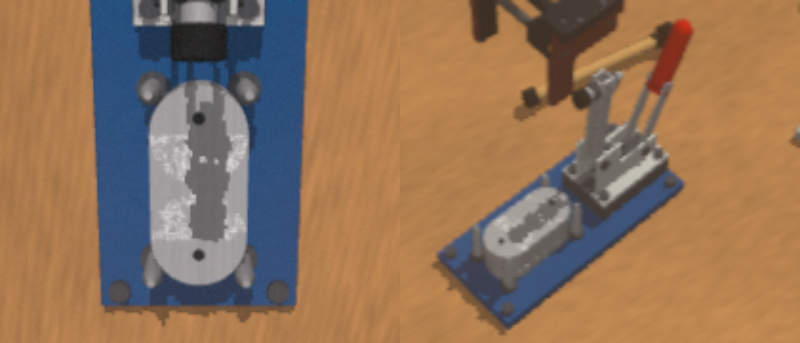

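All three plates sit flat between the pins: the top plane tilts about 0.004 and is at z 0.0466, against 0.048 expected. Now the lever: the closed fingertips follow its arc, with force checks.

```bash
cat > lev.py <<'E'
from m import *
e=np.array([np.cos(np.radians(TH)),np.sin(np.radians(TH))]); H=NEST+.151*e; r=.112
def tcp(a,gap):
    c=r*np.cos(a)-(.011+gap)*np.sin(a); z=.0475+r*np.sin(a)+(.011+gap)*np.cos(a)
    return np.array([*(H+(c-.010*np.clip(a/.1,-1,1))*e),z+.008])
E
python3 - <<'E'
from lev import *
close(); p=tcp(1.108,.025); move_to([*p[:2],.30],q(TH)); move_l(p,.2); hold(.2); f0=state()["ft_force"]
move_l(tcp(1.108,.003),.1)
for a in list(np.arange(1.06,.2,-.06))+list(np.arange(.2,-.066,-.01)):
    move_l(tcp(a,0),.1); s=state(); f=s["ft_force"]-f0
    print(round(1.108-a,3),f.round(1),round(s["ee_pos"][2]-tcp(a,0)[2],4),end="; ")
    if np.linalg.norm(f)>45: print("STOP"); break
print(s["time"]); im=get_image("scene"); cv2.imwrite("pics/lv.png",cv2.resize(im["frame"][150:310,230:430],(600,480)))
E
```

```text
0.048 [-0.1  0.5 -0.5] -0.0; 0.108 [0.1 0.6 0.1] -0.0003; 0.168 [-0.3  0.5  0.2] -0.0004; 0.228 [-1.1 -0.1  0.2] -0.0004; 0.288 [-0.8  0.1 -0.2] -0.0004; 0.348 [-1.1 -0.9 -0.2] -0.0005; 0.408 [-0.   0.4 -0.3] -0.0005; 0.468 [-0.5 -0.6  0.8] -0.0006; 0.528 [ 0.2 -0.  -0.9] -0.0007; 0.588 [-0.3 -0.1 -0. ] -0.0006; 0.648 [ 0.5 -0.1 -1.1] -0.0005; 0.708 [ 0.4 -0.1 -0.7] -0.0008; 0.768 [-0.5 -0.2  0.1] -0.0007; 0.828 [-0.2  0.4 -0.6] -0.0005; 0.888 [ 0.2  0.  -0.3] -0.0006; 0.908 [ 0.3  0.1 -0.4] -0.0002; 0.918 [-1.  -0.  -0.7] -0.0; 0.928 [ 0.2 -0.5 -0.2] -0.0001; 0.938 [-0.8 -0.1  1.2] 0.0002; 0.948 [ 0.3 -0.4  2.8] 0.0003; 0.958 [-0.7 -1.2  3.5] 0.0002; 0.968 [0.  0.4 3.6] 0.0001; 0.978 [-0.1 -0.4  3.6] 0.0001; 0.988 [ 0.  -0.5  4.6] 0.0001; 0.998 [ 0.2 -1.2  4.2] 0.0001; 1.008 [-0.1 -0.2  5.5] 0.0001; 1.018 [ 0.9 -3.   3.9] -0.0; 1.028 [ 1.4 -2.7  3.8] -0.0001; 1.038 [ 1.8 -1.3  3. ] -0.0002; 1.048 [ 1.1 -1.9  1.7] -0.0003; 1.058 [-0.1 -1.4  2.2] -0.0003; 1.068 [ 0.9 -1.5  1.4] -0.0003; 1.078 [ 0.5 -0.5  1.4] -0.0003; 1.088 [ 0.2 -0.3  1. ] -0.0003; 1.098 [-0.3  0.5 -0. ] -0.0003; 1.108 [ 0.  -0.1 -1.1] -0.0003; 1.118 [-0.4  0.9 -0. ] -0.0002; 1.128 [-1.1 -0.1 -1.6] -0.0001; 1.138 [ 0.1 -0.5  0.3] -0.0001; 1.148 [ 0.4  0.1 -0.2] -0.0001; 1.158 [-0.6 -0.5  1.8] 0.0003; 1.168 [-1.6 -3.5  6.7] 0.0011; 46.7833
```

View pics/lv.png

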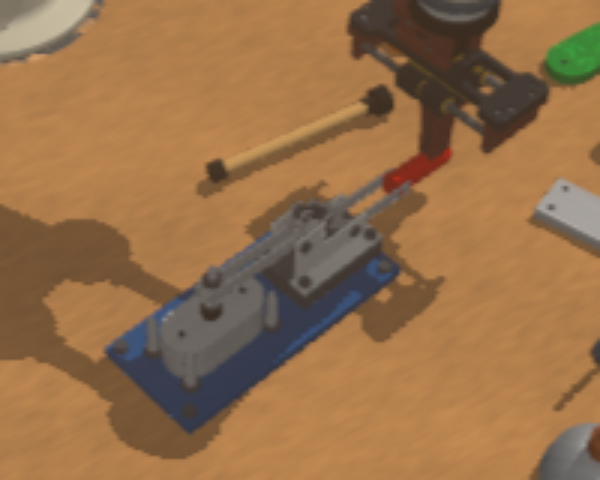

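The force profile fits: resistance from 0.94, nothing past 1.09, then the stop at 1.158. The lever is down and the nose is on the pack. Backing off and checking that it holds.

```bash
python3 - <<'E'
from lev import *
p=state()["ee_pos"]; move_l([p[0],p[1],.25],.2); hold(.5)
im=get_image("scene"); X=cloud(im); hsv=cv2.cvtColor(im["frame"],cv2.COLOR_BGR2HSV)
d=X[...,:2]-H; k=((hsv[...,0]<8)|(hsv[...,0]>172))&(hsv[...,1]>150)&(np.linalg.norm(d,axis=-1)<.16)&(X[...,2]>.02)
s=d[k]@e; z=X[k][:,2]; print("grip n",k.sum(),"r",s.min(),s.max(),"z max near/far",[np.percentile(z[(s>a)&(s<a+.025)],90) for a in(.065,.11)],"t",state()["time"])
cv2.imwrite("pics/end.png",cv2.resize(im["frame"][150:310,230:430],(600,480)))
E
```

```text
grip n 159 r 0.061693719803527426 0.13369872331437124 z max near/far [np.float64(0.055668548213953624), np.float64(0.053096798789603966)] t 48.4833
```

View pics/end.png

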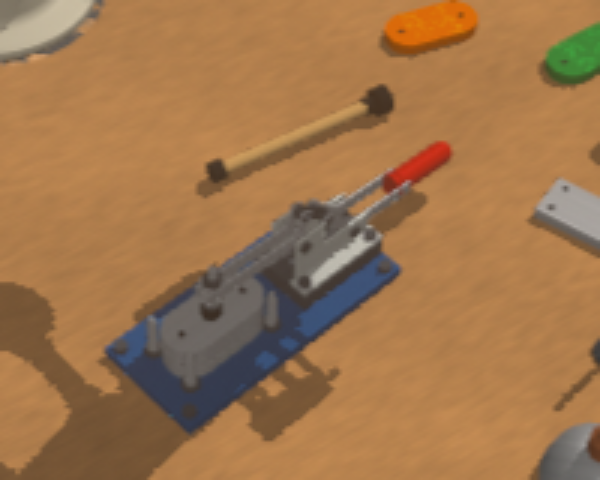

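The lever stays closed on its own: the grip slopes down about 0.05 rad below level, which is the stop. The nose is on the pack and the hand is clear, so I'm handing in.

```bash
python3 -c "
from bench import *
job_done(); print(state()['time'])"
```

```text
the job is handed in; nothing more can be done
the job is handed in; nothing more can be done
```

The pack of three is made up and clamped, and I handed the job in at about 48.5 s. No verdict was reported.

**Plates:** I found both matching plates in the images, using their punch marks to place them exactly. Each was set down under force checks; the only contact was a light touch (about 9 N) at the expected stack height. The stack's top face tilts about 0.004 rad. It read 1.4 mm lower than expected, within the camera's 2 mm calibration.

**Lever:** Closed fingertips pressed it along its arc. Resistance began at about 0.94 rad, faded out by about 1.09, and the stop was met at about 1.158. After I backed off, the lever stayed closed, about 0.05 rad below level, with the nose on the pack.

**Checks that failed or were not made:**
- **Plate B:** the position check by its punch marks picked up a shadow as a third mark and gave a false reading. I judged that plate from the picture, and then by plate A seating cleanly on it.
- **Nose force:** I had no way to measure it directly.
- **Other items:** I never went near the wrong plates and bench items, apart from passing above, but I did not re-measure their positions at the end.

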